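Key the specimen carousel onto the rotary stage

ROBOT

A 6-joint arm with a two-finger parallel gripper is mounted at the origin on the work surface. World frame = base frame: x ahead of the robot, y to its left, z up, the work surface at z = 0. Lengths are in m, angles in degrees, forces in N, time in s.
With the tool pointing down it reaches from about 0.4 to 0.825 m from the base axis. Payload 7 kg.
Tool frame: the origin (TCP) lies at the very end of the fingers, on their centre line; the grasp point (between the pads) lies 19 mm behind it; x points along the fingers, y is the direction in which the jaws open and shut, and the axes are right-handed (so a half turn about x gives the same grasp; the last joint's range is limited). The gripper opens to 88 mm and grips with 3 to 60 N. Pads are 19 mm wide; open, the fingers measure 130 mm over their backs; the gripper's body (78 mm by 193 mm) begins 47 mm behind the grasp point.
Start: joints at [90.82, 20.546, 0.682, 0, -70.136, -16.507], TCP at [0.183, 0.65, 0.227] pointing down, gripper open.
Joint ranges: [-176.03, 176.03], [-82.01, 121.73], [-58.28, 71.71], [-173.87, 95.51], [-174.79, -0.11], [-173.66, 173.66]. Speed limits (degrees/s): [136.94, 136.94, 172.46, 180, 180, 180].

INTERFACE

Orientations are given as [roll, pitch, yaw] about the fixed x, y, z axes, in that order (R = Rz(yaw) Ry(pitch) Rx(roll)).
In Python, from plant import monitor, eyes, ticket gives the robot as it stands. The module is installed in compiled form; this text tells all that it offers.
- The arm moves only by the shell command python3 -m crank 'ROWS'. ROWS is JSON, a list of rows, each an object with "linear": the shift along the world's x, y, z in units of 60 mm (1.0 is 60 mm), a list of three; "rot": the turn, a rotation vector about the world's x, y, z in units of 5 degrees (1.0 is 5 degrees), a list of three; "hand": the opening, from 0 (shut) to 1 (fully open). In form: [{"linear": [tx, ty, tz], "rot": [ax, ay, az], "hand": hand}, ...]. A call has 1 to 20 rows; each row shifts and turns the pose as measured when the row begins; what a row does not reach is not made up. A row lasts 1/8 s, in which the tool goes at most 62.5 mm and 10.7 degrees, less where a joint would pass 70% of its speed; a pose out of reach is approached as far as the arm can. A call is refused whole if a number of a shift passes 1 or a number of a turn 1, either way. A call with a gripper value outside its range is refused whole. The fingers move at their own pace and stop on an object; the grip force is fixed at half the most. Time passes only in rows, so rows that do not move let the fingers close. It gives the time, the measured TCP pose, the force and the opening at its end, in the units of the state.
- monitor.get_obs(): the state, without advancing time (a new reading comes with each control period).
- eyes.snapshot(name): name is "scene" or "side" or "wrist"; returns a dict with "image" (400x640x3 uint8, red, green, blue), "depth" (400x640 float32, m along the optical axis (not along the pixel's ray), 0 where there is no reading), "K" (3x3 intrinsics, pixels), "camera_from_world" (4x4, takes a point from world to camera coordinates); the wrist camera has in their place "hand_eye" (4x4, takes a point from camera to tool coordinates, whose origin is the TCP and whose axes are the tool frame's). Camera axes: x right, y up, looking along -z (the intrinsics and any distortion apply to the point x, -y, -z); pixel columns grow to the right and rows downward; lengths in m; the calibration is good to about 2 mm. A picture is of the moment at which its call begins: read the wrist's pose just before it.
- ticket.close_job(): hands the job in, once; it reports no verdict.
The state is a dict: "clock": time; "joint_pos": joint angles; "qvel": joint speeds; "tau": joint torques, N m; "tool_pos": TCP position; "orientation": TCP orientation; "force": force on the tool from outside, world axes, zero at the start; "moment": the same for the moment, N m; "opening": finger opening in m.
Only numpy, scipy, OpenCV 4.12 (cv2) and the standard library are available. Lean on these libraries where they do the work, as an engineer would, in place of code of your own. Each camera call takes 0.05 s, during which the arm holds its last target.

TASK

Pick up the specimen carousel and put it over the upright spindle of the rotary stage, then turn it, with a light hand, until its inner tab drops into the spindle's keyway and the carousel sits flat and fully home on the stage's dark dial, and let go of it. Never force it: at no moment press, push or twist it against the stage with more than 30 N, and do not disturb the oil bottle, the dish or the slide box.

Things in the scene. Friction and masses are not known exactly. Their poses are not given: they have to be found in the camera images.
- carousel: Loose specimen carousel, 0.21 to 0.39 kg, standing on the bench: aluminium disc 96 mm across, its top 18 mm above the carousel's bottom, a black square grip block on it, a round bore 30 mm across through both. Under the disc (underside 12 mm above the bottom) hangs a ring skirt, 66 mm outside, 57 mm inside. Origin: on the axis at the bottom; z up; +x towards the tab.
- grip (a point): Middle of the carousel's grip block, on its axis, 32 mm above the carousel's bottom. The block is 42 x 42 mm and stands from 18 to 46 mm above the bottom, its sides square to the carousel's x and y axes: hold it by two opposite sides from above. Axes as the carousel's.
- tab (a point): Underside of the carousel's one tab, 24 mm out on its +x axis, level with its bottom. The tab is 7 mm wide and 12 mm high and reaches from the skirt inwards to 17 mm from the axis. A red line on top of the disc lies right above it.
- stage: Rotary stage, fixed to the bench: white base 154 (along x) x 130 x 30 mm with a dark round dial, 120 mm across, whose flat top is 40 mm above the bench. In its middle stands the spindle: a brass shoulder 52 mm across and 10 mm high, then a steel pilot pin 28 mm across, both rigid. Origin: centre of the underside, on the bench; z up; +x along the yellow line on the base.
- seat (a point): Point on the spindle's axis, level with the dial's top. The carousel is home when its origin is here. Axes as the stage's. Off the keyway the tab rides on top of the shoulder, 10 mm above home, and the carousel, if let go, leans up to about 7 degrees; over the keyway it falls home by its weight. With the tab in, a twist of 0.3 N m already loads the parts with 30 N.
- pilot (a point): Tip of the pilot pin, 46 mm above the dial, chamfered over its last 4 mm. One keyway, 9 mm wide, is cut radially through the brass shoulder below, down to the dial. It points along the stage's +x give or take 0.7 rad; its angle differs each time and is not reported: see it from above or find it by turning by feel. The spindle is stiff, it turns only above 1.5 N m.
- oil: Small amber bottle, 32 mm across, 70 mm high, a bystander. Origin: centre of the underside.
- dish: Blue shallow dish, 80 mm across, 16 mm high, a bystander. Origin: centre of the underside.
- slidebox: Blue slide box, 90 x 40 x 32 mm, long side along its x axis, a bystander. Origin: centre of the underside.

How it is judged:
By the outcome, as a careful person would: the job done as asked, in the order asked, and still so for the second after the job is handed in, with the robot touching nothing.
It also fails if it takes over 56 s, if anything falls off the work surface, if the arm or the gripper's body presses on something with over 40 N, if the wrist force passes 120 N, or if a joint passes its speed limit or range.

## Working session

There is one attempt and no reset: what is moved stays moved. The work goes in short steps, Python scripts to look and compute and a shell command to move; the robot and the scene stay as the last step left them, time stands still between calls to the robot, and variables do not carry over. Pictures are saved under pics/ and viewed, and the job is handed in when it is done.

```bash
mkdir -p pics
cat > h.py <<'E'
import numpy as np,cv2
from plant import monitor,eyes,ticket
from scipy.spatial.transform import Rotation as R
def T_tool(o):
    T=np.eye(4);T[:3,:3]=R.from_euler('xyz',o['orientation'],degrees=True).as_matrix();T[:3,3]=o['tool_pos'];return T
def snap(name,fn):
    o=monitor.get_obs();s=eyes.snapshot(name)
    if name=='wrist': W=T_tool(o)@s['hand_eye']
    else: W=np.linalg.inv(s['camera_from_world'])
    cv2.imwrite('pics/'+fn+'.png',s['image'][:,:,::-1]); np.savez('pics/'+fn+'.npz',depth=s['depth'],K=s['K'],W=W,image=s['image'])
    return o,s,W
def load(fn):
    return np.load('pics/'+fn+'.npz')
def px(fn,u,v,z=None):
    d=load(fn);K=d['K'];W=d['W']
    x=(u-K[0,2])/K[0,0];y=(v-K[1,2])/K[1,1]
    if z is None:
        r=d['depth'][int(v),int(u)]
        return (W@np.array([x*r,-y*r,-r,1]))[:3]
    dr=W[:3,:3]@np.array([x,-y,-1]);c=W[:3,3]
    return c+dr*(z-c[2])/dr[2]
def cloud(fn):
    d=load(fn);K=d['K'];D=d['depth'];v,u=np.mgrid[:400,:640]
    P=np.stack([(u-K[0,2])/K[0,0]*D,-(v-K[1,2])/K[1,1]*D,-D],-1)
    return P@d['W'][:3,:3].T+d['W'][:3,3],D>0
E
python3 - <<'E'
from h import *
for n in ['scene','side','wrist']:
    o,s,W=snap(n,n+'0'); print(n,s['K'].round(1).tolist(),W.round(3).tolist(),[k for k in s])
print(o)
E
```

```text
scene [[388.4, 0.0, 312.0], [0.0, 388.4, 201.1], [0.0, 0.0, 1.0]] [[0.433, -0.713, 0.551, 1.134], [0.901, 0.355, -0.25, -0.224], [-0.017, 0.605, 0.796, 0.86], [0.0, 0.0, 0.0, 1.0]] ['image', 'depth', 'K', 'camera_from_world']
side [[467.1, 0.0, 320.9], [0.0, 467.1, 204.1], [0.0, 0.0, 1.0]] [[0.852, 0.293, -0.434, 0.172], [-0.524, 0.473, -0.708, -0.7], [-0.002, 0.831, 0.557, 0.645], [0.0, 0.0, 0.0, 1.0]] ['image', 'depth', 'K', 'camera_from_world']
wrist [[283.2, 0.0, 323.6], [0.0, 283.2, 205.1], [0.0, 0.0, 1.0]] [[-0.269, 0.928, 0.256, 0.251], [-0.963, -0.26, -0.07, 0.63], [0.002, -0.265, 0.964, 0.384], [0.0, 0.0, 0.0, 1.0]] ['image', 'depth', 'K', 'hand_eye']
{'clock': 0.1, 'joint_pos': array([ 9.08196086e+01,  2.05888769e+01,  6.39418913e-01, -1.84198200e-02,
       -7.01379947e+01, -1.65062556e+01]), 'qvel': array([ 0.01276391, -0.05650166,  0.04958551,  0.0694531 ,  0.06019258,
       -0.0316969 ]), 'tau': array([-1.83601682e-03, -5.84164846e+01,  2.93755013e+01,  7.01574907e+00,
        1.01537336e-02, -4.51062726e-05]), 'tool_pos': array([0.18241483, 0.64941753, 0.22569981]), 'orientation': array([  95.30735888,   89.91084888, -100.38555954]), 'force': array([ 0.81640541, -0.13332534,  0.11798323]), 'moment': array([0.03650932, 0.00996208, 0.05463549]), 'opening': 0.08757626486446386}
```

View pics/scene0.png

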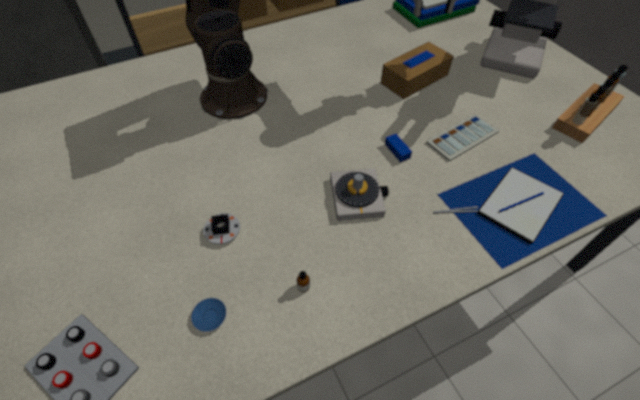

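View pics/side0.png

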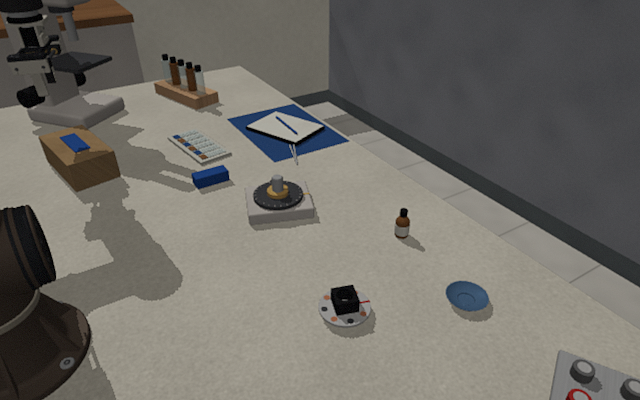

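View pics/wrist0.png

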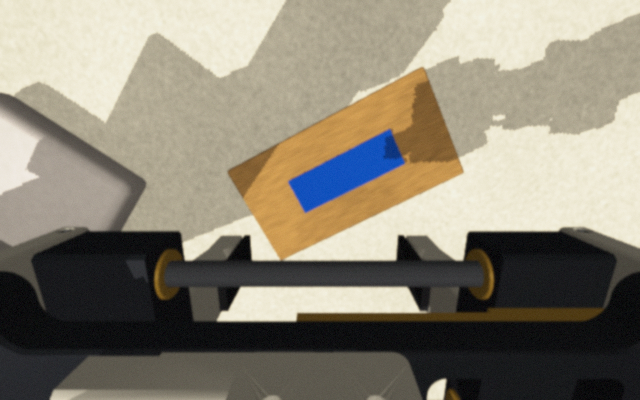

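The scene camera shows the carousel at about (221,226), the stage at (358,190), the bottle at (303,281), the dish at (208,314) and the slide box at (398,147). The side camera shows the carousel at (345,303) with its red line on the right, at (365,301).

Run:
```python
from h import *
a=cv2.imread('pics/side0.png')[275:335,305:385];b=cv2.imread('pics/scene0.png')[200:255,190:255]
c=cv2.imread('pics/side0.png')[165:230,235:325];d=cv2.imread('pics/scene0.png')[160:225,320:400]
t=[cv2.resize(i,(390,290),interpolation=cv2.INTER_CUBIC) for i in (a,b,c,d)]
cv2.imwrite('pics/crop0.png',np.vstack([np.hstack(t[:2]),np.hstack(t[2:])]))
for fn in ['scene0','side0']:
    P,ok=cloud(fn)
    # carousel: points around
    for nm,c0 in [('car',px(fn,*((221,240) if fn=='scene0' else (325,305)))),('stage',px(fn,*((358,178) if fn=='scene0' else (278,182))))]:
        print(fn,nm,c0.round(4))
        m=ok&(np.hypot(P[...,0]-c0[0],P[...,1]-c0[1])<.12)&(P[...,2]>.005)
        q=P[m]
        for lo,hi in ([(.014,.022),(.042,.05)] if nm=='car' else [(.036,.044),(.082,.09)]):
            k=q[(q[:,2]>lo)&(q[:,2]<hi)]
            if len(k)>3:
                (x,y),r=cv2.minEnclosingCircle(k[:,:2].astype(np.float32)); print(lo,len(k),'enc',x,y,r,'mean',k.mean(0).round(4))
for nm,a,b in [('oil',(303,276),(403,214)),('dish',(208,316),(467,297)),('slide',(398,147),(210,176))]:
    print(nm,px('scene0',*a).round(3),px('side0',*b).round(3))
```

```text
scene0 car [ 0.5608 -0.2215  0.0191]
0.014 573 enc 0.523609459400177 -0.21050584316253662 0.0487697534263134 mean [ 0.5336 -0.2117  0.0176]
0.042 153 enc 0.5240387320518494 -0.21010136604309082 0.028530675917863846 mean [ 0.5241 -0.2107  0.0452]
scene0 stage [0.582  0.1599 0.084 ]
0.036 893 enc 0.5796663165092468 0.15891849994659424 0.061129238456487656 mean [0.5854 0.1561 0.0392]
0.082 62 enc 0.5808179974555969 0.15905791521072388 0.013402202166616917 mean [0.5813 0.1593 0.0848]
side0 car [ 0.4929 -0.1889  0.0187]
0.014 1039 enc 0.521320641040802 -0.2093222439289093 0.04855763167142868 mean [ 0.5131 -0.2198  0.0186]
0.042 324 enc 0.520893394947052 -0.20858082175254822 0.030002359300851822 mean [ 0.5199 -0.2096  0.0463]
side0 stage [0.5756 0.1515 0.0787]
0.036 842 enc 0.5769362449645996 0.16133584082126617 0.06202847510576248 mean [0.5715 0.1513 0.0407]
0.082 67 enc 0.575926661491394 0.16146281361579895 0.014352716505527496 mean [0.5754 0.159  0.0858]
oil [ 0.766 -0.085  0.068] [ 0.754 -0.088  0.064]
dish [ 0.731 -0.31   0.003] [ 0.74  -0.301  0.004]
slide [0.49  0.355 0.029] [0.474 0.344 0.03 ]
```

View pics/crop0.png

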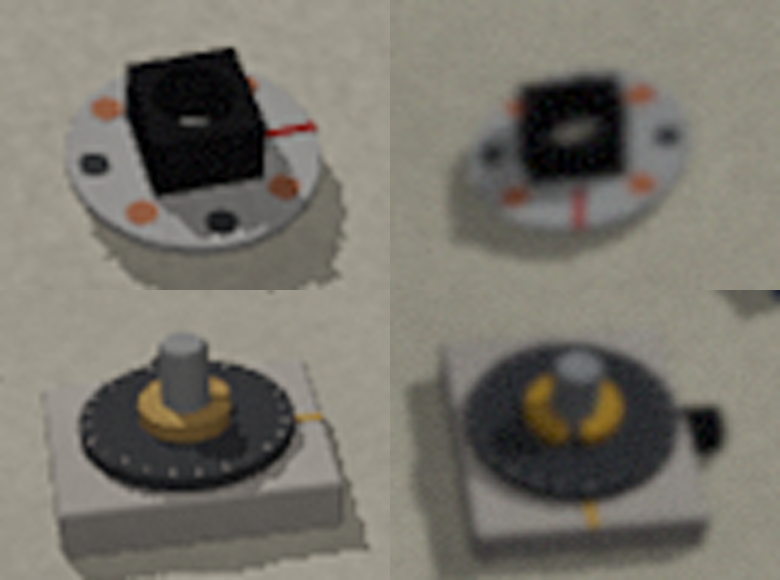

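Run:
```python
from h import *
C=np.array([.522,-.210]);S=np.array([.5785,.160])
def ang(p,c):return np.degrees(np.arctan2(p[1]-c[1],p[0]-c[0]))
for fn,pts in [('scene0',[(221.7,236),(221.7,243)]),('side0',[(305+266/4.875,275+133/4.83),(305+315/4.875,275+126/4.83)])]:
    p=[px(fn,*q,z=.018) for q in pts];print(p,[ang(i,C) for i in p],ang(p[1],p[0]))
p=[px('scene0',*q,z=.03) for q in[(361,208.2),(362,212.7)]];print('yellow',[ang(i,S) for i in p],ang(p[1],p[0]))
p=[px('side0',*q,z=.03) for q in[(235+297/4.33,165+127/4.46),(235+320/4.33,165+127/4.46)]];print('yellow',[ang(i,S) for i in p],ang(p[1],p[0]))
for z in(.04,.05):
    p=px('scene0',357.9,192.5,z=z);print('key',p,ang(p,S))
o=monitor.get_obs();T=T_tool(o);print(T.round(3))
# grip block top corners
for fn in('scene0','side0'):
    P,ok=cloud(fn);m=ok&(np.hypot(P[...,0]-.522,P[...,1]+.21)<.05)&(abs(P[...,2]-.046)<.004)
    print(cv2.minAreaRect(P[m][:,:2].astype(np.float32)*1000))
```

```text
[array([ 0.54932106, -0.21620894,  0.018     ]), array([ 0.56937787, -0.22258958,  0.018     ])] [np.float64(-12.80347687597109), np.float64(-14.881136164053723)] -17.647340830628504
[array([ 0.55033915, -0.21640043,  0.018     ]), array([ 0.56817331, -0.22314359,  0.018     ])] [np.float64(-12.726800566665197), np.float64(-15.889413369594322)] -20.71177548603334
yellow [np.float64(-17.1636378341042), np.float64(-17.666610837058403)] -19.810478309329405
yellow [np.float64(-15.319398532922015), np.float64(-18.133844079678422)] -31.797227922646137
key [0.59518652 0.1559072  0.04      ] -13.781209483972775
key [0.60175532 0.15127201 0.05      ] -20.571700288731794
[[-0.    -0.271 -0.963  0.182]
 [-0.001 -0.963  0.271  0.649]
 [-1.     0.001 -0.     0.226]
 [ 0.     0.     0.     1.   ]]
((523.8427734375, -210.08114624023438), (42.78879928588867, 44.28960037231445), 67.59124755859375)
((520.801025390625, -208.78054809570312), (45.53881072998047, 42.51909255981445), 71.48224639892578)
```

```bash
python3 -m crank '[{"linear":[0.57,-0.82,0],"rot":[0,0,0],"hand":1},{"linear":[0.57,-0.82,0],"rot":[0,0,0],"hand":1},{"linear":[0.57,-0.82,0],"rot":[0,0,0],"hand":1},{"linear":[0.57,-0.82,0],"rot":[0,0,0],"hand":1},{"linear":[0.57,-0.82,0],"rot":[0,0,0],"hand":1},{"linear":[0.57,-0.82,0],"rot":[0,0,0],"hand":1},{"linear":[0.57,-0.82,0],"rot":[0,0,0],"hand":1},{"linear":[0.57,-0.82,0],"rot":[0,0,0],"hand":1},{"linear":[0.57,-0.82,0],"rot":[0,0,0],"hand":1},{"linear":[0.2,-0.2,0],"rot":[0,0,0],"hand":1},{"linear":[0,0,0],"rot":[0,0,0],"hand":1}]'
python3 - <<'E'
from h import *
o,s,W=snap('wrist','w1');print(o['clock'],o['joint_pos'].round(1),o['tool_pos'],o['orientation'],W.round(3))
E
```

```text
clock: 1.52
tool_pos: [0.5077, 0.1781, 0.2226]
orientation: [95.6, 89.7, -100.0]
force: [-0.4, 0.4, -0.7]
opening: 0.0874
1.525 [ 40.3   7.9 -16.9   0.2 -65.4  34. ] [0.50771391 0.17809312 0.22264629] [ 95.64422292  89.73151173 -99.95636137] [[-0.268  0.929  0.256  0.576]
 [-0.963 -0.26  -0.066  0.159]
 [ 0.005 -0.265  0.964  0.381]
 [ 0.     0.     0.     1.   ]]
```

View pics/w1.png

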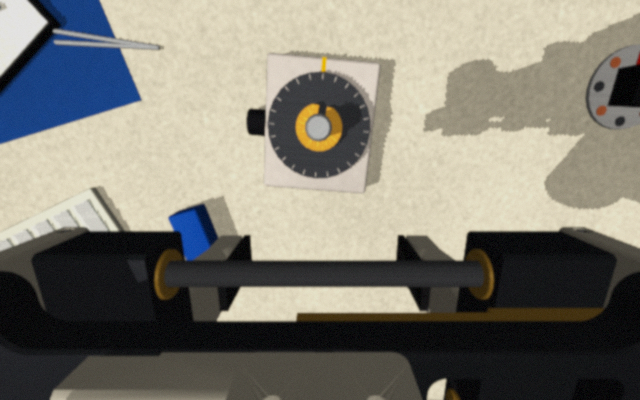

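Run:
```python
from h import *
b=cv2.imread('pics/w1.png')[50:185,250:390]
cv2.imwrite('pics/crop1.png',cv2.resize(b,None,fx=4.2,fy=4.2,interpolation=cv2.INTER_CUBIC))
P,ok=cloud('w1')
c=np.array([.5785,.16]);d=np.hypot(P[...,0]-c[0],P[...,1]-c[1])
for lo,hi in[(.036,.044),(.082,.092)]:
    k=P[ok&(d<.1)&(P[...,2]>lo)&(P[...,2]<hi)]
    if len(k):
        print(cv2.minEnclosingCircle(k[:,:2].astype(np.float32)),k.mean(0),len(k))
```

```text
((0.5769864320755005, 0.16326454281806946), 0.06010816618800163) [0.57969848 0.16258508 0.03986262] 6950
((0.5769056677818298, 0.16327545046806335), 0.013832954689860344) [0.57712991 0.16319803 0.08520783] 567
```

View pics/crop1.png

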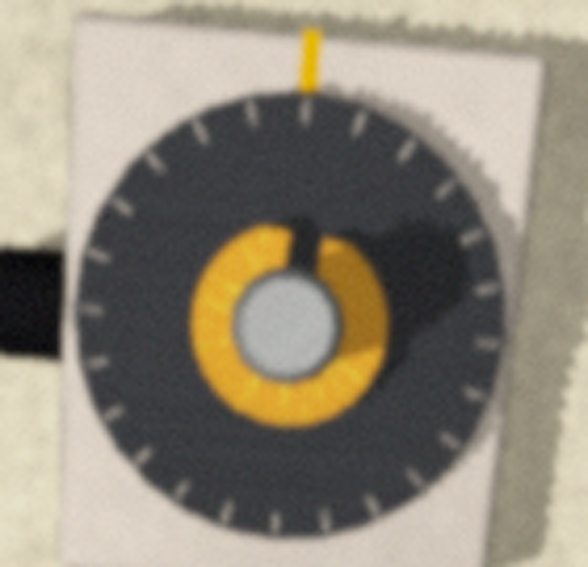

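Run:
```python
from h import *
f=lambda x,y,z:px('w1',250+(x+.5)/4.2-.5,50+(y+.5)/4.2-.5,z)
S=np.array([.577,.1633])
ang=lambda p,c=S:np.degrees(np.arctan2(p[1]-c[1],p[0]-c[0]))
for q in[(305,245),(309,222),(299,265)]:
    p=f(*q,.05);print(p,ang(p))
print('edges',f(290,225,.05),ang(f(290,225,.05)),f(322,237,.05),ang(f(322,237,.05)))
c=[f(x,y,.05) for x,y in[(190,322),(389,325)]];print('shoulder mid',(c[0]+c[1])/2,ang(c[1],c[0])+90)
p=[f(313,30,.03),f(308,90,.03)];print('yel',[ang(i) for i in p],ang(p[0],p[1]))
P,ok=cloud('w1')
# shoulder top pts: where is gap
d=np.hypot(P[...,0]-S[0],P[...,1]-S[1]);m=ok&(d>.017)&(d<.024)
a=np.degrees(np.arctan2(P[...,1]-S[1],P[...,0]-S[0]))
for t in range(-60,40,4):
    k=m&(abs(a-t)<=2);print(t,P[k][:,2].mean().round(4),end=' | ')
```

```text
[0.59596404 0.15347725 0.05      ] -27.382680050617026
[0.60118666 0.15092882 0.05      ] -27.089182497679523
[0.59155996 0.15635608 0.05      ] -25.497351993842113
edges [0.60180503 0.15592979 0.05      ] -16.548035988362333 [0.59668789 0.1486329  0.05      ] -36.68539711640152
shoulder mid [0.57787922 0.16282187 0.05      ] -16.37317549713022
yel [np.float64(-20.46617256874973), np.float64(-20.3951286114219)] -20.764795758935787
-60 0.0501 | -56 0.0498 | -52 0.0496 | -48 0.0496 | -44 0.0497 | -40 0.0461 | -36 0.0398 | -32 0.0399 | -28 0.0401 | -24 0.0403 | -20 0.0398 | -16 0.0429 | -12 0.0489 | -8 0.0501 | -4 0.0496 | 0 0.0505 | 4 0.0496 | 8 0.0497 | 12 0.0501 | 16 0.0503 | 20 0.0497 | 24 0.0496 | 28 0.0499 | 32 0.0499 | 36 0.0501 |
```

Depth shows the keyway gap centred at about -27.4° in the world frame, and the spindle at (0.577, 0.163). Next I'll look at the carousel from the same relative pose.

```bash
python3 -m crank '[{"linear":[-0.14,-0.97,0],"rot":[0,0,0],"hand":1},{"linear":[-0.14,-0.97,0],"rot":[0,0,0],"hand":1},{"linear":[-0.14,-0.97,0],"rot":[0,0,0],"hand":1},{"linear":[-0.14,-0.97,0],"rot":[0,0,0],"hand":1},{"linear":[-0.14,-0.97,0],"rot":[0,0,0],"hand":1},{"linear":[-0.14,-0.97,0],"rot":[0,0,0],"hand":1},{"linear":[-0.08,-0.4,0],"rot":[0,0,0],"hand":1},{"linear":[0,0,0],"rot":[0,0,0],"hand":1}]'
python3 - <<'E'
from h import *
o,s,W=snap('wrist','w2');print(o['clock'],o['joint_pos'].round(1),o['tool_pos'],o['orientation'],W.round(3).tolist())
P,ok=cloud('w2')
c=np.array([.522,-.21]);d=np.hypot(P[...,0]-c[0],P[...,1]-c[1])
for lo,hi in[(.014,.022),(.042,.05)]:
    k=P[ok&(d<.065)&(P[...,2]>lo)&(P[...,2]<hi)]
    if len(k):
        print(cv2.minEnclosingCircle(k[:,:2].astype(np.float32)),k.mean(0),len(k),cv2.minAreaRect(k[:,:2].astype(np.float32)*1000))
b=s['image'][70:190,250:390,::-1]
cv2.imwrite('pics/crop2.png',cv2.resize(b,None,fx=4,fy=4,interpolation=cv2.INTER_CUBIC))
E
```

```text
clock: 2.58
tool_pos: [0.4481, -0.1963, 0.2227]
orientation: [119.2, 89.8, -75.6]
force: [-0.6, -0.2, 0.6]
opening: 0.0878
2.575 [ -0.4   2.9 -22.6   0.3 -64.4  75.5] [ 0.44805365 -0.19631185  0.22270816] [119.16241779  89.76400276 -75.60954019] [[-0.254, 0.933, 0.256, 0.516], [-0.967, -0.246, -0.063, -0.214], [0.004, -0.263, 0.965, 0.381], [0.0, 0.0, 0.0, 1.0]]
((0.5204920768737793, -0.20785687863826752), 0.04791675880551338) [ 0.5218349  -0.20853929  0.01791083] 3446 ((520.4745483398438, -208.0242462158203), (94.25762939453125, 95.09909057617188), 26.942501068115234)
((0.5203067064285278, -0.20743714272975922), 0.029096605256199837) [ 0.52102696 -0.20797616  0.04575651] 867 ((520.58642578125, -207.89144897460938), (41.91429138183594, 41.969459533691406), 71.62911987304688)
```

View pics/crop2.png

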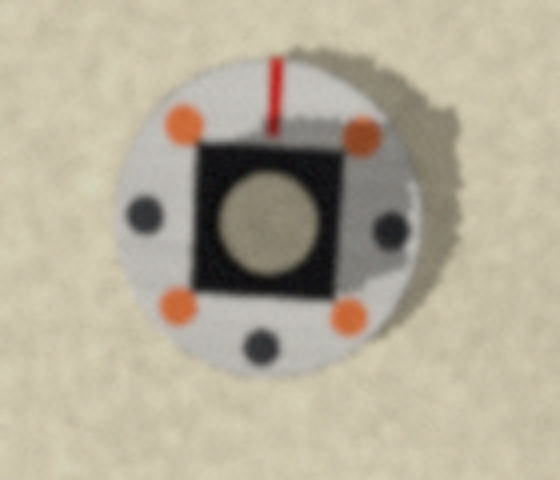

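The crop shows the carousel centred at about (268,222), with the red line pointing up at (275,95). The bore is clear and the block is square to the line. Depth gives the centre at (0.5204, -0.2078) and +x at -18.4°.

```bash
cat >> h.py <<'E'
def plan(pos,xang,o=None):
    o=o or monitor.get_obs();T=T_tool(o)
    # desired: tool x down, tool y along -(carousel y)
    a=np.radians(xang-90);X=np.array([0,0,-1.]);Y=np.array([np.cos(a),np.sin(a),0]);D=np.stack([X,Y,np.cross(X,Y)],1)
    rv=R.from_matrix(D@T[:3,:3].T).as_rotvec(degrees=True)
    cur=np.degrees(np.arctan2(T[1,1],T[0,1]))+90
    print('t',round(o['clock'],2),'pos',o['tool_pos'].round(4),'xang',cur.round(2),'F',o['force'].round(1),'M',o['moment'].round(2),'open',round(o['opening'],4))
    print('  lin units',((np.array(pos)-o['tool_pos'])/.06).round(3),'rot units',(rv/5).round(3))
E
python3 -c "
from h import *
plan([.5204,-.2078,.1],-18.4)"
```

```text
t 2.62 pos [ 0.4483 -0.1957  0.2227] xang -14.73 F [-0.3  0.2  0.1] M [ 0.02  0.05 -0.06] open 0.0878
  lin units [ 1.202 -0.202 -2.046] rot units [ 0.045  0.012 -0.734]
```

```bash
python3 -m crank '[{"linear":[0.6,-0.1,-0.7],"rot":[0.05,0.01,-0.4],"hand":1},{"linear":[0.6,-0.1,-0.7],"rot":[0,0,-0.33],"hand":1},{"linear":[0,0,-0.6],"rot":[0,0,0],"hand":1},{"linear":[0,0,0],"rot":[0,0,0],"hand":1}]'
python3 -c "
from h import *
plan([.5204,-.2078,.022],-18.4)"
```

```text
clock: 3.12
tool_pos: [0.5251, -0.2018, 0.1016]
orientation: [-159.2, 89.7, 2.7]
force: [-0.4, -0.3, 0.6]
opening: 0.088
t 3.12 pos [ 0.5251 -0.2018  0.1016] xang -18.08 F [-0.4 -0.3  0.6] M [0.03 0.04 0.05] open 0.088
  lin units [-0.078 -0.1   -1.327] rot units [-0.003  0.063 -0.065]
```

```bash
python3 -m crank '[{"linear":[-0.07,-0.09,-0.6],"rot":[0,0.05,-0.06],"hand":1},{"linear":[0,0,-0.4],"rot":[0,0,0],"hand":1},{"linear":[0,0,0],"rot":[0,0,0],"hand":1}]'
python3 -c "
from h import *
snap('wrist','w3')
plan([.5204,-.2078,.022],-18.4)"
```

```text
clock: 3.5
tool_pos: [0.5249, -0.2044, 0.0459]
orientation: [-171.1, 89.5, -9.1]
force: [0.2, 0.6, 1.1]
opening: 0.0876
t 3.55 pos [ 0.5258 -0.2046  0.047 ] xang -18.02 F [ 0.3 -0.7  0.6] M [-0.   -0.01  0.01] open 0.0878
  lin units [-0.09  -0.054 -0.416] rot units [ 0.018  0.112 -0.076]
```

View pics/w3.png

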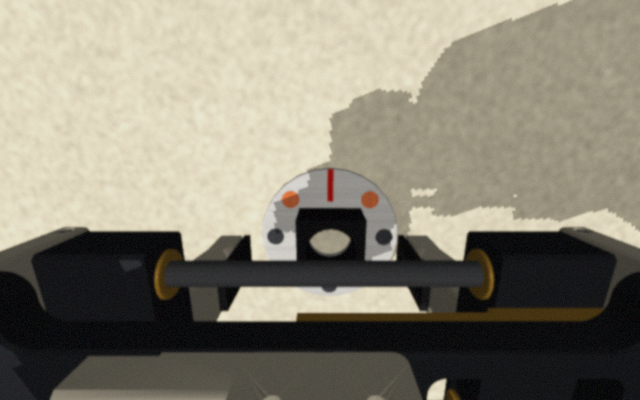

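The wrist view shows the block between the open fingers, at x≈330 against a finger midpoint of about 324, with the red line straight up. I'll correct that and go down.

```bash
python3 -m crank '[{"linear":[-0.09,-0.05,-0.2],"rot":[0.02,0.11,-0.08],"hand":1},{"linear":[-0.05,-0.02,-0.2],"rot":[0,0,0],"hand":1},{"linear":[0,0,0],"rot":[0,0,0],"hand":1}]'
python3 -c "
from h import *
plan([.5204,-.2078,.022],-18.4)"
```

```text
clock: 3.92
tool_pos: [0.519, -0.2086, 0.0252]
orientation: [-163.7, 89.7, -2.1]
force: [0.2, -0.2, 0.1]
opening: 0.0875
t 3.92 pos [ 0.519  -0.2086  0.0252] xang -18.38 F [ 0.2 -0.2  0.1] M [-0.02  0.   -0.05] open 0.0875
  lin units [ 0.023  0.014 -0.054] rot units [ 0.002  0.058 -0.005]
```

```bash
python3 -m crank '[{"linear":[0.02,0.01,-0.05],"rot":[0,0.06,0],"hand":1},{"linear":[0,0,0],"rot":[0,0,0],"hand":0.4},{"linear":[0,0,0],"rot":[0,0,0],"hand":0.4},{"linear":[0,0,0],"rot":[0,0,0],"hand":0},{"linear":[0,0,0],"rot":[0,0,0],"hand":0},{"linear":[0,0,0],"rot":[0,0,0],"hand":0},{"linear":[0,0,0],"rot":[0,0,0],"hand":0}]'
python3 -c "
from h import *
plan([.5204,-.2078,.022],-18.4)"
```

```text
clock: 4.8
tool_pos: [0.521, -0.2082, 0.0227]
orientation: [169.0, 90.0, -29.3]
force: [0.2, 0.6, 0.2]
opening: 0.0419
t 4.8 pos [ 0.521  -0.2082  0.0227] xang -18.38 F [0.2 0.6 0.2] M [ 0.03 -0.11  0.07] open 0.0419
  lin units [-0.009  0.007 -0.012] rot units [ 0.005  0.008 -0.004]
```

Gripped, with an opening of 41.9 mm. Lift it and carry it to the stage.

```bash
python3 -m crank '[{"linear":[0,0,0.5],"rot":[0,0,0],"hand":0},{"linear":[0,0,0.7],"rot":[0,0,0],"hand":0},{"linear":[0,0,0.7],"rot":[0,0,0],"hand":0},{"linear":[0.07,0.4,0.2],"rot":[0,0,0],"hand":0},{"linear":[0.12,0.8,0],"rot":[0,0,0],"hand":0},{"linear":[0.12,0.8,0],"rot":[0,0,0],"hand":0},{"linear":[0.12,0.8,0],"rot":[0,0,0],"hand":0},{"linear":[0.12,0.8,0],"rot":[0,0,0],"hand":0},{"linear":[0.12,0.8,0],"rot":[0,0,0],"hand":0},{"linear":[0.12,0.8,0],"rot":[0,0,0],"hand":0},{"linear":[0.05,0.4,0],"rot":[0,0,0],"hand":0},{"linear":[0,0,0],"rot":[0,0,0],"hand":0}]'
python3 -c "
from h import *
o,s,W=snap('wrist','w4')
plan([.5774,.163,.12],-18.4)"
```

```text
clock: 6.3
tool_pos: [0.5654, 0.1381, 0.148]
orientation: [12.2, 89.4, 173.5]
force: [-0.4, -0.5, -2.4]
opening: 0.0419
t 6.35 pos [0.5651 0.1372 0.1479] xang -18.69 F [ 0.1 -0.2 -3.1] M [-0.04 -0.    0.  ] open 0.0416
  lin units [ 0.205  0.429 -0.465] rot units [-0.01  -0.114  0.059]
```

View pics/w4.png

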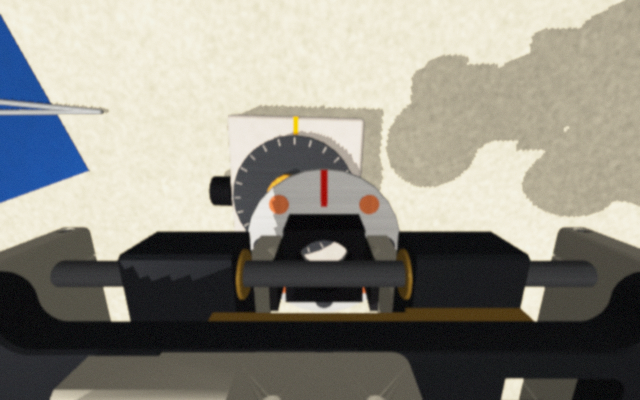

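```bash
python3 -m crank '[{"linear":[0.2,0.43,-0.2],"rot":[-0.01,-0.11,0.06],"hand":0},{"linear":[0,0,-0.2],"rot":[0,0,0],"hand":0},{"linear":[0,0,0],"rot":[0,0,0],"hand":0}]'
python3 - <<'E'
from h import *
o,s,W=snap('wrist','w5')
plan([.5774,.163,.12],-18.4)
for n in('side','scene'):snap(n,n+'5')
P,ok=cloud('w5')
d=np.hypot(P[...,0]-.577,P[...,1]-.163)
hh=np.histogram(P[ok&(d<.08)][:,2],bins=np.arange(.03,.16,.005));print([(round(b,3),int(c)) for c,b in zip(*hh) if c])
a=cv2.imread('pics/side5.png')[130:240,220:340];b=cv2.imread('pics/scene5.png')[120:230,300:420]
w=cv2.imread('pics/w5.png')[150:330,220:430]
t=[cv2.resize(i,(400,367),interpolation=cv2.INTER_CUBIC) for i in (a,b)]
cv2.imwrite('pics/crop5.png',np.hstack(t));cv2.imwrite('pics/crop5w.png',cv2.resize(w,None,fx=3,fy=3,interpolation=cv2.INTER_CUBIC))
E
```

```text
clock: 6.72
tool_pos: [0.577, 0.1616, 0.1222]
orientation: [48.5, 89.9, -150.0]
force: [-0.7, 0.1, -2.2]
opening: 0.042
t 6.78 pos [0.5776 0.1618 0.1229] xang -18.55 F [ 0.5 -0.6 -1.5] M [ 0.02 -0.06  0.01] open 0.0416
  lin units [-0.003  0.02  -0.048] rot units [ 0.004 -0.002  0.029]
[(np.float64(0.03), 1775), (np.float64(0.035), 2308), (np.float64(0.04), 1536), (np.float64(0.08), 25), (np.float64(0.085), 22), (np.float64(0.11), 81), (np.float64(0.115), 6924), (np.float64(0.12), 212), (np.float64(0.125), 327), (np.float64(0.13), 413), (np.float64(0.135), 445), (np.float64(0.14), 1666), (np.float64(0.145), 1978), (np.float64(0.15), 275)]
```

View pics/crop5.png

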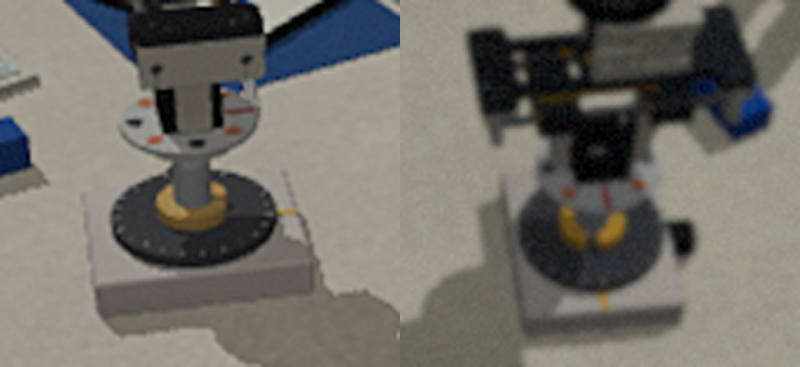

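View pics/crop5w.png

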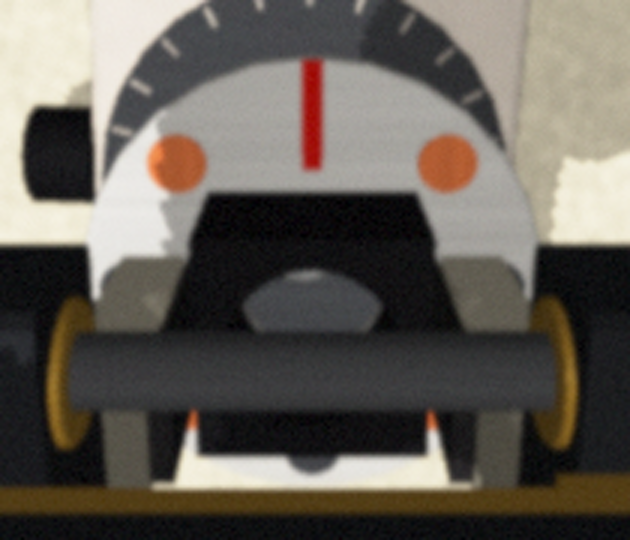

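Run:
```python
from h import *
from scipy.optimize import least_squares
def rimfit(fn,z,tol,r,c0):
    P,ok=cloud(fn);d=np.hypot(P[...,0]-c0[0],P[...,1]-c0[1])
    m=ok&(abs(P[...,2]-z)<tol)&(d<r+.006);k=P[m]
    a=np.degrees(np.arctan2(k[:,1]-c0[1],k[:,0]-c0[0]));dd=np.hypot(k[:,0]-c0[0],k[:,1]-c0[1]);E=[]
    for t in range(-180,180,5):
        q=abs(a-t)<2.5
        if q.sum()>5 and dd[q].max()>r-.005: E.append(k[q][np.argsort(dd[q])[-3:]].mean(0)[:2])
    E=np.array(E)
    s=least_squares(lambda p:np.hypot(E[:,0]-p[0],E[:,1]-p[1])-r+p[2],[*c0,0],loss='soft_l1',f_scale=.0005)
    print(fn,z,s.x.round(4),len(E),'z',np.median(k[:,2]).round(4))
rimfit('w1',.04,.004,.06,(.577,.163))
rimfit('w2',.018,.004,.048,(.5204,-.2078))
rimfit('w5',.1175,.004,.048,(.577,.163))
rimfit('w5',.04,.004,.06,(.577,.163))
# bore / pin through w5
P,ok=cloud('w5');d=np.hypot(P[...,0]-.577,P[...,1]-.163);k=P[ok&(d<.02)&(P[...,2]>.075)&(P[...,2]<.09)];print(k.min(0),k.max(0),len(k))
```

```text
w1 0.04 [0.5771 0.1634 0.0008] 72 z 0.0399
w2 0.018 [ 0.5206 -0.2079  0.001 ] 72 z 0.0179
w5 0.1175 [0.577  0.1609 0.0007] 52 z 0.1173
w5 0.04 [0.5774 0.1631 0.0007] 34 z 0.0398
[0.56340529 0.1602059  0.08130814] [0.56875792 0.17266521 0.08643418] 47
```

The disc centre is at (0.5770, 0.1609) against the spindle at (0.5773, 0.1632), so it needs about +2.3 mm in y before going down.

```bash
python3 -m crank '[{"linear":[0,0.04,-0.05],"rot":[0,0,0],"hand":0},{"linear":[0,0,0],"rot":[0,0,0],"hand":0}]'
python3 - <<'E'
from h import *
plan([.5777,.1641,.112],-18.4)
E
```

```text
clock: 7.12
tool_pos: [0.5784, 0.1643, 0.1216]
orientation: [-136.1, 89.8, 25.4]
force: [-0.2, -0.9, -3.0]
opening: 0.0418
t 7.12 pos [0.5784 0.1643 0.1216] xang -18.57 F [-0.2 -0.9 -3. ] M [0.03 0.02 0.02] open 0.0418
  lin units [-0.012 -0.003 -0.16 ] rot units [-0.014  0.029  0.035]
```

```bash
python3 -m crank '[{"linear":[-0.01,0,-0.1],"rot":[0,0.02,0.03],"hand":0},{"linear":[0,0,-0.06],"rot":[0,0,0],"hand":0},{"linear":[0,0,0],"rot":[0,0,0],"hand":0}]'
python3 - <<'E'
from h import *
plan([.5777,.1641,.1],-18.4)
E
python3 -m crank '[{"linear":[0,0,-0.05],"rot":[0,0,0],"hand":0},{"linear":[0,0,-0.05],"rot":[0,0,0],"hand":0}]'
python3 - <<'E'
from h import *
plan([.5777,.1641,.1],-18.4)
E
```

```text
clock: 7.5
tool_pos: [0.5777, 0.1642, 0.1115]
orientation: [-102.0, 89.9, 59.6]
force: [0.5, 0.1, -2.3]
opening: 0.0417
t 7.5 pos [0.5777 0.1642 0.1115] xang -18.42 F [ 0.5  0.1 -2.3] M [-0.   -0.06 -0.07] open 0.0417
  lin units [-0.    -0.002 -0.191] rot units [-0.016  0.009  0.003]
clock: 7.75
tool_pos: [0.5779, 0.1643, 0.1054]
orientation: [-109.9, 89.9, 51.7]
force: [0.2, 1.0, -2.5]
opening: 0.0418
t 7.75 pos [0.5779 0.1643 0.1054] xang -18.41 F [ 0.2  1.  -2.5] M [-0.   -0.03 -0.05] open 0.0418
  lin units [-0.003 -0.003 -0.089] rot units [-0.018  0.014  0.002]
```

```bash
python3 -m crank '[{"linear":[0,0,-0.06],"rot":[0,0,0],"hand":0},{"linear":[0,0,-0.06],"rot":[0,0,0],"hand":0},{"linear":[0,0,0],"rot":[0,0,0],"hand":0}]'
python3 - <<'E'
from h import *
plan([.5777,.1641,.077],-18.4)
E
```

```text
clock: 8.12
tool_pos: [0.5777, 0.1642, 0.0972]
orientation: [-101.0, 89.9, 60.6]
force: [-0.0, -0.3, -2.5]
opening: 0.0417
t 8.12 pos [0.5777 0.1642 0.0972] xang -18.41 F [-0.  -0.3 -2.5] M [-0.01  0.06 -0.01] open 0.0417
  lin units [-0.    -0.002 -0.337] rot units [-0.014  0.008  0.003]
```

Over the pin with no contact force. I'll continue down to just above the shoulder.

```bash
python3 -m crank '[{"linear":[0,0,-0.08],"rot":[0,0,0],"hand":0},{"linear":[0,0,-0.08],"rot":[0,0,0],"hand":0},{"linear":[0,0,-0.08],"rot":[0,0,0],"hand":0},{"linear":[0,0,-0.05],"rot":[0,0,0],"hand":0},{"linear":[0,0,0],"rot":[0,0,0],"hand":0}]'
python3 - <<'E'
from h import *
plan([.5777,.1641,.077],-18.4)
E
```

```text
clock: 8.75
tool_pos: [0.5777, 0.1642, 0.0785]
orientation: [-98.0, 89.9, 63.6]
force: [-0.2, -0.3, -1.7]
opening: 0.042
t 8.75 pos [0.5777 0.1642 0.0785] xang -18.41 F [-0.2 -0.3 -1.7] M [-0.02 -0.04  0.  ] open 0.042
  lin units [-0.    -0.001 -0.025] rot units [-0.013  0.006  0.003]
```

```bash
python3 -m crank '[{"linear":[0,0,-0.03],"rot":[0,0,0],"hand":0},{"linear":[0,0,-0.03],"rot":[0,0,0],"hand":0},{"linear":[0,0,0],"rot":[0,0,0],"hand":0}]'
python3 - <<'E'
from h import *
plan([.5777,.1641,.0735],-18.4)
o,s,W=snap('wrist','w6')
for n in('side',):snap(n,n+'6')
P,ok=cloud('w6');d=np.hypot(P[...,0]-.577,P[...,1]-.163)
m=ok&(d<.046)&(d>.036);print(np.median(P[m][:,2]))
a=cv2.imread('pics/side6.png')[140:230,230:330]
w=cv2.imread('pics/w6.png')[150:330,220:430]
cv2.imwrite('pics/crop6.png',np.hstack([cv2.resize(i,(400,360),interpolation=cv2.INTER_CUBIC) for i in(a,w)]))
E
```

```text
clock: 9.12
tool_pos: [0.5779, 0.1643, 0.0749]
orientation: [-108.1, 89.9, 53.5]
force: [-0.6, -0.2, -2.7]
opening: 0.0415
t 9.12 pos [0.5779 0.1643 0.0749] xang -18.41 F [-0.6 -0.2 -2.7] M [ 0.03 -0.02  0.01] open 0.0415
  lin units [-0.003 -0.003 -0.024] rot units [-0.015  0.011  0.002]
0.16476281436951495
```

View pics/crop6.png

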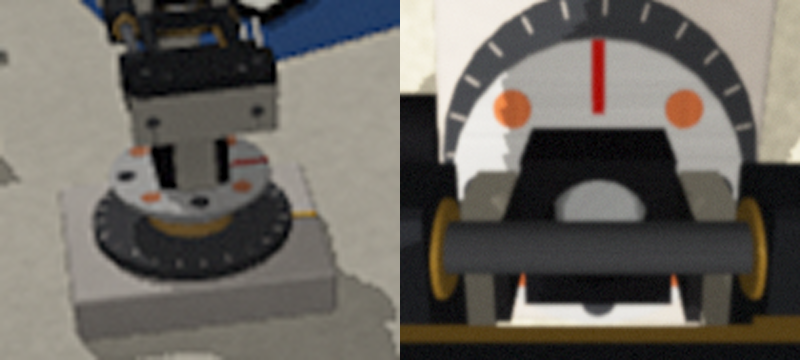

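The pin is centred in the bore. The disc sits level just above the shoulder and the red line points along about -18°. I'll feel for the shoulder gently.

```bash
python3 -m crank '[{"linear":[0,0,-0.015],"rot":[0,0,0],"hand":0},{"linear":[0,0,0],"rot":[0,0,0],"hand":0}]'
python3 -m crank '[{"linear":[0,0,-0.015],"rot":[0,0,0],"hand":0},{"linear":[0,0,0],"rot":[0,0,0],"hand":0}]'
```

```text
clock: 9.48
tool_pos: [0.5781, 0.1644, 0.0743]
orientation: [-114.5, 89.9, 47.1]
force: [0.5, 0.6, -1.7]
opening: 0.0419
clock: 9.72
tool_pos: [0.5781, 0.1644, 0.0733]
orientation: [-114.4, 89.9, 47.2]
force: [-0.3, -0.7, -2.2]
opening: 0.0419
```

```bash
python3 -m crank '[{"linear":[0,0,0],"rot":[0,0,-0.4],"hand":0},{"linear":[0,0,0],"rot":[0,0,-0.4],"hand":0},{"linear":[0,0,0],"rot":[0,0,-0.4],"hand":0},{"linear":[0,0,0],"rot":[0,0,0],"hand":0}]'
python3 -c "
from h import *
plan([.5777,.1641,.0735],-27.4)"
```

```text
clock: 10.22
tool_pos: [0.5781, 0.1644, 0.0734]
orientation: [-114.6, 89.9, 40.6]
force: [0.5, 0.3, -3.4]
opening: 0.0417
t 10.22 pos [0.5781 0.1644 0.0734] xang -24.88 F [ 0.5  0.3 -3.4] M [0.01 0.01 0.06] open 0.0417
  lin units [-0.007 -0.005  0.002] rot units [-0.017  0.02  -0.504]
```

```bash
python3 -m crank '[{"linear":[-0.005,0,0],"rot":[-0.01,0.02,-0.35],"hand":0},{"linear":[0,0,0],"rot":[0,0,-0.15],"hand":0},{"linear":[0,0,0],"rot":[0,0,0],"hand":0}]'
python3 -m crank '[{"linear":[0,0,-0.015],"rot":[0,0,0],"hand":0},{"linear":[0,0,0],"rot":[0,0,0],"hand":0}]'
python3 -c "
from h import *
plan([.5777,.1641,.0735],-27.4)"
```

```text
clock: 10.6
tool_pos: [0.5778, 0.1644, 0.0734]
orientation: [-59.4, 90.0, 93.0]
force: [1.1, -0.5, -2.0]
opening: 0.0421
clock: 10.85
tool_pos: [0.5778, 0.1644, 0.0724]
orientation: [-50.8, 90.0, 101.6]
force: [0.3, -0.3, -2.1]
opening: 0.0423
t 10.85 pos [0.5778 0.1644 0.0724] xang -27.54 F [ 0.3 -0.3 -2.1] M [-0.07 -0.02 -0.05] open 0.0423
  lin units [-0.002 -0.004  0.018] rot units [-0.006 -0.001  0.028]
```

```bash
for i in 1 2; do :; done; python3 -m crank '[{"linear":[0,0,-0.015],"rot":[0,0,0],"hand":0},{"linear":[0,0,0],"rot":[0,0,0],"hand":0}]'
python3 -m crank '[{"linear":[0,0,-0.015],"rot":[0,0,0],"hand":0},{"linear":[0,0,0],"rot":[0,0,0],"hand":0}]'
```

```text
clock: 11.1
tool_pos: [0.5778, 0.1644, 0.0714]
orientation: [-47.3, 90.0, 105.2]
force: [0.4, 0.1, -1.9]
opening: 0.0419
clock: 11.35
tool_pos: [0.5778, 0.1644, 0.0704]
orientation: [-46.7, 90.0, 105.8]
force: [0.8, 0.3, -2.2]
opening: 0.0418
```

The tab has gone below the shoulder's level with no added force. I'll keep lowering in small steps.

```bash
python3 -m crank '[{"linear":[0,0,-0.02],"rot":[0,0,0],"hand":0},{"linear":[0,0,-0.02],"rot":[0,0,0],"hand":0},{"linear":[0,0,0],"rot":[0,0,0],"hand":0}]'
python3 -m crank '[{"linear":[0,0,-0.02],"rot":[0,0,0],"hand":0},{"linear":[0,0,-0.01],"rot":[0,0,0],"hand":0},{"linear":[0,0,0],"rot":[0,0,0],"hand":0}]'
python3 - <<'E'
from h import *
plan([.5777,.1641,.0635],-27.4)
snap('wrist','w7');snap('side','side7')
a=cv2.imread('pics/side7.png')[140:230,230:330]
w=cv2.imread('pics/w7.png')[150:330,220:430]
cv2.imwrite('pics/crop7.png',np.hstack([cv2.resize(i,(400,360),interpolation=cv2.INTER_CUBIC) for i in(a,w)]))
P,ok=cloud('w7');z=P[150:220,290:350][ok[150:220,290:350]][:,2];print(np.histogram(z,bins=np.arange(.035,.07,.002)))
E
```

```text
clock: 11.72
tool_pos: [0.5778, 0.1644, 0.0678]
orientation: [-38.9, 90.0, 113.6]
force: [0.3, 0.2, -2.4]
opening: 0.0417
clock: 12.1
tool_pos: [0.5778, 0.1644, 0.0659]
orientation: [-39.4, 90.0, 113.1]
force: [-0.2, 0.3, -1.9]
opening: 0.0418
t 12.1 pos [0.5778 0.1644 0.0659] xang -27.53 F [-0.2  0.3 -1.9] M [ 0.02  0.01 -0.03] open 0.0418
  lin units [-0.001 -0.005 -0.04 ] rot units [-0.005 -0.002  0.025]
(array([   0,  131, 1065,   48,    0,    0,    0,    0,    0,    0,    5,
         40, 1382, 1212,   74,   57,   75]), array([0.035, 0.037, 0.039, 0.041, 0.043, 0.045, 0.047, 0.049, 0.051,
       0.053, 0.055, 0.057, 0.059, 0.061, 0.063, 0.065, 0.067, 0.069]))
```

View pics/crop7.png

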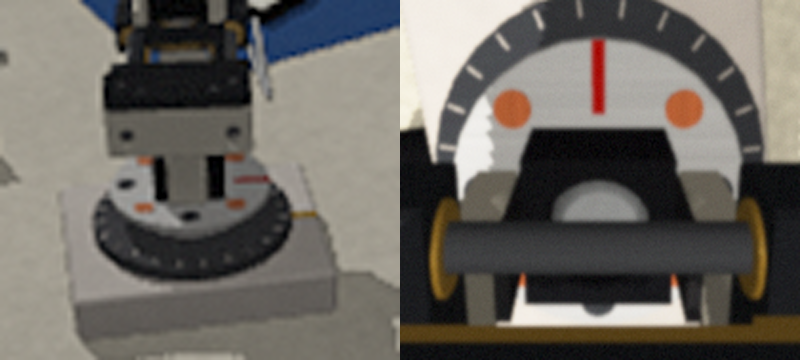

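The disc top is at about 0.061 and home is 0.058, with the tab already in the slot. Two more small steps, then release.

```bash
python3 -m crank '[{"linear":[0,0,-0.015],"rot":[0,0,0],"hand":0},{"linear":[0,0,0],"rot":[0,0,0],"hand":0}]'
python3 -m crank '[{"linear":[0,0,-0.01],"rot":[0,0,0],"hand":0},{"linear":[0,0,0],"rot":[0,0,0],"hand":0}]'
python3 -c "
from h import *
snap('wrist','w8');P,ok=cloud('w8');z=P[165:200,290:350][ok[165:200,290:350]][:,2];print(np.median(z[(z>.05)&(z<.07)]))"
```

```text
clock: 12.45
tool_pos: [0.5778, 0.1644, 0.065]
orientation: [-58.7, 90.0, 93.7]
force: [0.1, -0.0, -1.7]
opening: 0.042
clock: 12.7
tool_pos: [0.5778, 0.1644, 0.0644]
orientation: [-63.9, 90.0, 88.6]
force: [0.9, 0.1, -1.8]
opening: 0.0415
0.05945262518771674
```

```bash
python3 -m crank '[{"linear":[0,0,-0.012],"rot":[0,0,0],"hand":0},{"linear":[0,0,0],"rot":[0,0,0],"hand":0}]'
python3 -m crank '[{"linear":[0,0,0],"rot":[0,0,0],"hand":0.6},{"linear":[0,0,0],"rot":[0,0,0],"hand":1},{"linear":[0,0,0],"rot":[0,0,0],"hand":1},{"linear":[0,0,0],"rot":[0,0,0],"hand":1},{"linear":[0,0,0],"rot":[0,0,0],"hand":1}]'
python3 -c "
from h import *
snap('wrist','w9');P,ok=cloud('w9');z=P[165:200,290:350][ok[165:200,290:350]][:,2];print(np.median(z[(z>.05)&(z<.07)]))"
```

```text
clock: 13.0
tool_pos: [0.5779, 0.1645, 0.0637]
orientation: [-70.2, 90.0, 82.3]
force: [-0.4, 0.7, -3.1]
opening: 0.0418
clock: 13.62
tool_pos: [0.5789, 0.1649, 0.0648]
orientation: [-120.7, 89.8, 31.8]
force: [-0.0, -0.1, 0.5]
opening: 0.0848
0.057804544316823414
```

View pics/w9.png

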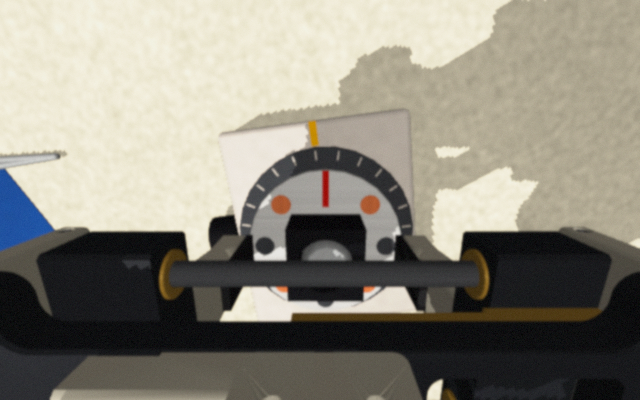

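The disc top is now at 0.0578, which is home, and the fingers are open and clear at either side. I'll retreat upward and check.

```bash
python3 -m crank '[{"linear":[0,0,0.2],"rot":[0,0,0],"hand":1},{"linear":[0,0,0.5],"rot":[0,0,0],"hand":1},{"linear":[0,0,0.8],"rot":[0,0,0],"hand":1},{"linear":[-0.4,0.2,0.6],"rot":[0,0,0],"hand":1},{"linear":[-0.6,0.2,0.4],"rot":[0,0,0],"hand":1},{"linear":[0,0,0],"rot":[0,0,0],"hand":1}]'
python3 - <<'E'
from h import *
o,s,W=snap('wrist','w10');snap('side','side10');snap('scene','scene10')
P,ok=cloud('w10');d=np.hypot(P[...,0]-.577,P[...,1]-.163)
k=P[ok&(d<.046)&(d>.032)&(P[...,2]>.052)&(P[...,2]<.064)]
A=np.c_[k[:,:2]-[.577,.163],np.ones(len(k))];c=np.linalg.lstsq(A,k[:,2],rcond=None)[0];print('disc z',c[2],'tilt deg',np.degrees(np.hypot(c[0],c[1])),len(k),o['force'].round(1))
a=cv2.imread('pics/side10.png')[140:230,230:330];w=cv2.imread('pics/w10.png')[30:230,200:420]
cv2.imwrite('pics/crop10.png',np.hstack([cv2.resize(i,(400,360),interpolation=cv2.INTER_CUBIC) for i in(a,w)]))
for nm,q,b in [('oil',(303,276),(403,214)),('dish',(208,316),(467,297)),('slide',(398,147),(210,176))]:
    print(nm,px('scene10',*q).round(3),px('side10',*b).round(3))
E
```

```text
clock: 14.42
tool_pos: [0.5175, 0.1888, 0.2235]
orientation: [-122.0, 89.7, 30.5]
force: [0.1, 1.0, 0.1]
opening: 0.0878
disc z 0.05802784111459873 tilt deg 0.0335823606054995 2863 [0.1 1.  0.1]
oil [ 0.768 -0.086  0.072] [ 0.754 -0.088  0.064]
dish [ 0.732 -0.309  0.005] [ 0.74  -0.301  0.004]
slide [0.492 0.353 0.031] [0.474 0.344 0.03 ]
```

View pics/crop10.png

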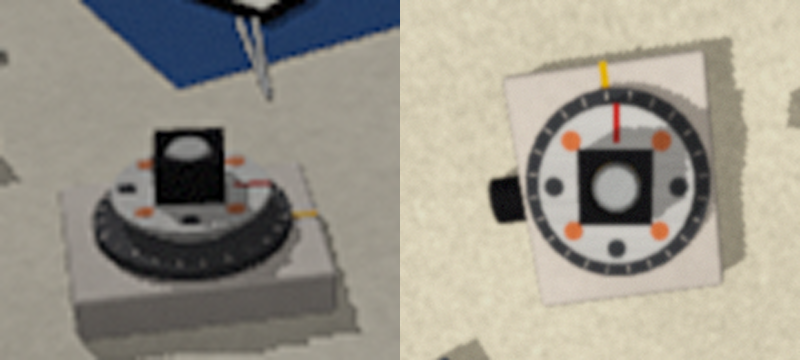

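View pics/scene10.png

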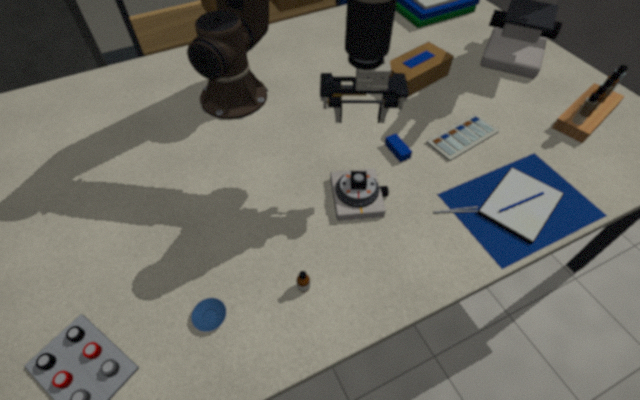

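The carousel sits flat and concentric on the dial, with the pin centred in the bore. The bottle, dish and slide box are where they were, and the gripper is well clear.

```bash
python3 -c "
from plant import ticket
print(ticket.close_job())"
```

```text
the job is handed in; nothing more can be done
None
```

The carousel is seated fully home on the stage's dial, released, and the job is handed in, at about 14.6 s on the robot's clock.

- **How it went:** I gripped the carousel by its block and lowered it over the pilot pin. I stopped at about the height of the shoulder and turned it about 9° to line the tab up with the keyway, which the wrist camera showed at about -27.4°. I then eased it down 1 mm or less at a time and let go with about 0.7 mm left to fall.
- **Turning by feel:** I never felt the tab touch the shoulder, so the alignment came from the camera rather than from feel.
- **Forces:** at no reading on the stage did the wrist force go above about 3.5 N, which is roughly the carousel's own weight. I read it only after each short move, not continuously.
- **Last checks:** the disc top is at 58.0 mm (home is 58 mm) and tilted 0.03°. The red line points along the keyway and the pin is centred in the bore. The oil bottle, dish and slide box are where they started, and the gripper is open and clear.
- **Disagreement:** the scene, side and wrist cameras differed by 2–3 mm on the spindle's position, about what the 2 mm calibration allows. I used the wrist camera for both parts so its error would largely cancel. No check failed.

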